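# Spring the insert case open with a screwdriver

### The arm

A 6-joint arm with a two-finger parallel gripper is mounted at the origin on a cart in front of the work surface, level with it; the furniture and walls round the work are solid. World frame = base frame: x ahead of the robot, y to its left, z up, the work surface at z = 0. Lengths are in m, angles in rad, forces in N, time in s.
With the tool pointing down it reaches from about 0.35 to 0.725 m from the base axis. Payload 6 kg.
Tool frame: the origin (TCP) lies on the centre line of the jaws, within the pads' length; the fingertips stand bot.tcp_to_tips ahead of it and the grasp point (between the pads) lies 6 mm ahead of it (bot.tcp_to_tips is the distance from the TCP to the fingertips, in m); z points along the fingers, y is the line along which they close (so a half turn about z gives the same grasp; the last joint's range is limited). The gripper opens to 85 mm and grips with 20 to 120 N. Pads are 22 mm wide; open, the fingers measure 114 mm over their backs; the gripper's body (76 mm by 85 mm) begins 54 mm behind the grasp point. The pads swing forward as they close: fully open they stand 13 mm farther back than shut.
Start: joints at [-0.789, 0.04, 0.085, 0, -1.615, -0.334], TCP at [0.26, -0.541, 0.256] pointing down, gripper open.
Joint ranges: [-2.56, 2.56], [-1.29, 2.01], [-1.08, 1.49], [-3.29, 1.98], [-2.81, -0.18], [-2.99, 2.99]. Speed limits (rad/s): [2.57, 2.57, 3.01, 3.14, 3.14, 3.14].

### API

Orientations are given as a rotation vector (axis times angle).
In Python, from workcell import telemetry, cams, ticket, bot gives the robot as it stands.
- The arm moves only by the tool play_rows, never from a script. Its argument "commands" is a list of rows, each an object with "travel": the shift along the tool's x, y, z in units of 15 cm (1.0 is 15 cm), a list of three; "spin": the turn about the tool's z in units of pi rad (1.0 is pi rad). In form: [{"travel": [dx, dy, dz], "spin": spin}, ...]. A call has 1 to 12 rows; each row is the pose to reach, as a shift and turn from the pose commanded when the call began, along the tool's axes at that moment, turning the shorter way round; what a row does not reach only later rows make up. A row lasts 1/8 s, in which the tool goes at most 62.5 mm and 10.7 degrees, less where a joint would pass 70% of its speed; a pose out of reach is approached as far as the arm can. A call with a number of a shift or a turn outside -1 to 1 is refused whole. A call with a gripper value outside its range is refused whole. "jaw" is the closure, from 0 (fully open) to 1 (shut), set as the call begins (left out, the last holds). The fingers move at their own pace and stop on an object; "squeeze" is the grip in N (left out, the last holds). Time passes only in rows, so rows that repeat a pose let the fingers close. It gives the time, the measured TCP pose, the force, the opening and the grip force at its end, in the units of the state.
- telemetry.read_state(): the state, without advancing time (a new reading comes with each control period).
- cams.grab_frame(name): name is "side" or "top"; returns a dict with "color" (400x640x3 uint8, red, green, blue), "fx", "fy", "cx", "cy" (pixels), "position" and "attitude" of the camera in the world. Camera axes: x right, y up, looking along -z (the intrinsics and any distortion apply to the point x, -y, -z); pixel columns grow to the right and rows downward; lengths in m; the calibration is good to about 2 mm. A picture is of the moment at which its call begins. There is no depth.
- ticket.sign_off(): hands the job in; it is judged then, once.
The state is a dict: "time_s": time; "q": joint angles; "joint_vel": joint speeds; "effort": joint torques, N m; "ee_pos": TCP position; "ee_rot": TCP orientation; "force": force on the tool from outside, world axes, zero at the start; "ft_torque": the same for the moment, N m; "gripper_width": opening from 0.0 (shut) to 1.0 (fully open); "grasp_force": force on a finger pad.
Only numpy, scipy, OpenCV 4.12 (cv2) and the standard library are available. Lean on these libraries where they do the work, as an engineer would, in place of code of your own. Each camera call takes 0.05 s, during which the arm holds its last target. There are 200 camera calls.

### The job

The release button of the blue insert case is missing. Pick up the screwdriver, push its blade straight in through the slot in the front of the case to press the hidden catch until the lid springs open, then draw the blade out and lay the screwdriver down flat on the bench without dropping it.

Things in the scene. Friction and masses are not known exactly. Their poses are not given: they have to be found in the camera images.
- screwdriver: Loose screwdriver, 188 mm long, 70 g, lying left of the two long fixed gouges beside a plain dowel and a pencil. Dark handle 24 mm thick, bare steel shank 6 mm thick. Origin: mid-length, on the bench side; own y runs toward the handle end, -y to the blade, z up. The handle spans y = +6 to +94 mm, axis 12 mm above the origin; it balances near y = +45 mm.
- blade_tip (a point): Tip of the screwdriver's blade, at (0, -94, 11) mm in the screwdriver's frame, same axes.
- slot (a point): Centre of the slot's mouth in the front face of the blue case, 40 mm above the bench. The slot is 30 mm wide and 22 mm high, its wall 5 mm thick, with a steel bezel. Own x points level straight into the case, y to the left along the face, z up.
- case: Blue steel insert case, 130 deep, 150 wide, 72 mm high, fixed on the right, front roughly toward the robot. Origin: centre of its underside, x to the rear. Hidden catch: a plate 44 x 30 mm, 25 mm behind the front face, centred on the slot, sprung (2 to 5 N); pushed in 7 mm (tip 32 mm deep) it frees the lid; it stops at 14 mm (tip 39 mm deep).
- lid_edge (a point): Middle of the upper front edge of the case's lid, 70 mm above the bench while the lid is shut. The 130 mm lid is hinged along its far edge and held shut by the catch; once freed it springs up by itself within about a second and stays open, this edge then about 165 mm above the bench, having swung up and away from the robot.
Mind the look-alikes: they are no part of the job. There is more than one size of the screwdriver; the one meant has the size given above.

How it is judged:
On the way:
1. the screwdriver's blade is through the slot and presses the hidden catch in (x of blade_tip in the frame of slot above 0.029 m and y of blade_tip in the frame of slot between -0.016 and 0.016 m and z of blade_tip in the frame of slot between -0.012 and 0.012 m), for 0.05 s.
At the end, for the whole second after the job is handed in: The lid stands open, its front edge more than 140 mm above the bench, and the screwdriver lies at rest flat on the bench, out of the slot (blade tip less than 35 mm and the middle of the tool less than 40 mm above the bench top) (height (world z) of lid_edge above 0.14 m and height (world z) of screwdriver between -0.005 and 0.04 m and height (world z) of blade_tip between -0.005 and 0.035 m and linear speed of screwdriver below 0.03 m/s); the robot touches nothing.
It fails at once if the screwdriver is dropped onto the bench (hits it faster than 0.8 m/s, a fall of over 3 cm) (height (world z) of screwdriver below 0.03 m and linear speed of screwdriver above 0.8 m/s).
It fails at once if the screwdriver falls off the bench (height (world z) of screwdriver below -0.05 m).
It also fails if it takes over 45 s, if anything falls off the work surface, if the arm or the gripper's body presses on something with over 40 N, if the wrist force passes 120 N, or if a joint passes its speed limit or range.

## Working session

There is one attempt and no reset: what is moved stays moved. The work goes in short steps, Python scripts to look and compute and a tool call to move; the robot and the scene stay as the last step left them, time stands still between calls to the robot, and variables do not carry over. Pictures are saved under pics/ and viewed, at most 10 in all, crops included, and the job is handed in when it is done.

Besides the shell and the picture viewer there is one more tool, called after ">>>" as name([rows], argument=value, ...), one row to a line, values as JSON. play_rows: Moves the arm, as the interface text tells. Its arguments: {"type":"object","properties":{"commands":{"type":"array","items":{"type":"object","properties":{"travel":{"type":"array","items":{"type":"number"}},"spin":{"type":"number"}}}},"jaw":{"type":"number"},"squeeze":{"type":"number"}},"required":["commands"]}

```bash
mkdir -p pics; ls; python3 - <<'E'
from workcell import telemetry,cams,bot
import cv2,numpy as np
s=telemetry.read_state();print(s['ee_pos'],s['ee_rot'],s['time_s'],bot.tcp_to_tips)
for n in('top','side'):
    f=cams.grab_frame(n);cv2.imwrite(f'pics/{n}0.png',f['color'][:,:,::-1])
    print(n,{k:v for k,v in f.items() if k!='color'})
E
```

```text
pics
[ 0.25973847 -0.54055805  0.25529105] [ 6.97442254e-01 -3.06269295e+00 -2.62780193e-03] 0.0 0.025
top {'fx': 393.1290615752217, 'fy': 393.1290615752217, 'cx': 325.555917262357, 'cy': 201.77406579599597, 'position': array([0.4189299 , 0.05381642, 1.11120193]), 'attitude': array([ 0.07268953, -0.10090393, -1.55721308])}
side {'fx': 371.2958352916933, 'fy': 371.2958352916933, 'cx': 312.6464480576061, 'cy': 193.72840594515105, 'position': array([0.34214364, 0.81623385, 0.68045799]), 'attitude': array([ 0.19619209, -1.31749655, -2.60434402])}
```

View pics/top0.png

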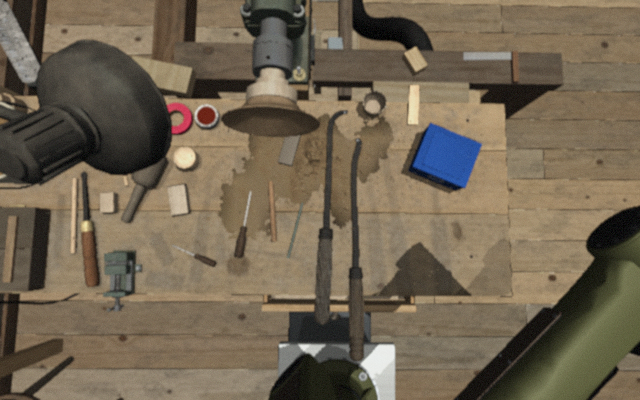

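View pics/side0.png

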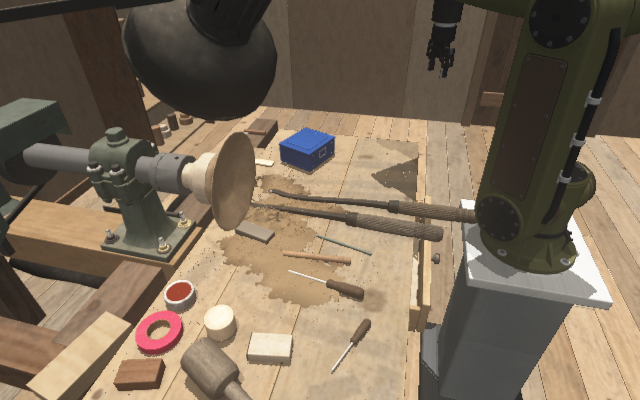

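The top view shows two screwdrivers. One runs from (250,193) to (240,256), about 64 px ≈ 180 mm. The smaller one runs from (178,246) to (214,264), about 110 mm. The long one fits 188 mm. The case is at (447,157) in top, and its slot is near (322,153) in side. I'll enlarge to confirm.

```bash
python3 - <<'E'
import cv2,numpy as np
t=cv2.imread('pics/top0.png');s=cv2.imread('pics/side0.png')
def c(im,x,y,w,h,k):return cv2.resize(im[y:y+h,x:x+w],None,fx=k,fy=k,interpolation=cv2.INTER_CUBIC)
a=np.hstack([c(t,210,185,80,80,3.75*1),c(t,405,115,80,80,3.75)])
b=np.hstack([c(s,285,255,100,50,4)[:, :400],c(s,270,120,80,50,4)])
b=c(s,0,0,1,1,1) if 0 else b
W=800
pad=lambda i:np.hstack([i,np.zeros((i.shape[0],W-i.shape[1],3),np.uint8)])
cv2.imwrite('pics/c1.png',np.vstack([pad(a),pad(b)]))
E
```

```text
(no output)
```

View pics/c1.png

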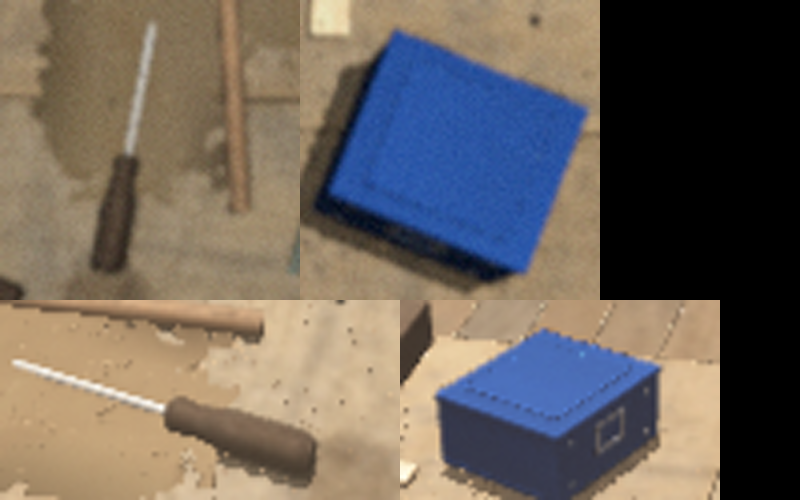

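Confirmed: the long screwdriver has a dark handle and steel shank, with its tip at top (250.8,190.9) and handle end at (238.8,257.3). The slot bezel is centred at side (322.5,152). Case lid corners in top are (430.3,123), (481.8,143.8), (465,187.5) and (413,165.7).

```bash
cat > h.py <<'E'
import numpy as np
from scipy.spatial.transform import Rotation as R
from workcell import telemetry,cams
C={'top':(393.129,325.556,201.774,[0.4189299,0.05381642,1.11120193],[0.07268953,-0.10090393,-1.55721308]),
'side':(371.2958,312.6464,193.7284,[0.34214364,0.81623385,0.68045799],[0.19619209,-1.31749655,-2.60434402])}
def ray(n,u,v):
    f,cx,cy,p,a=C[n]
    return np.array(p),R.from_rotvec(a).apply([(u-cx)/f,-(v-cy)/f,-1])
def atz(n,u,v,z):
    p,d=ray(n,u,v);return p+d*(z-p[2])/d[2]
def tri(a,b):
    (p,d),(q,e)=ray('top',*a),ray('side',*b)
    s,t=np.linalg.lstsq(np.c_[d,-e],q-p,rcond=None)[0]
    A,B=p+s*d,q+t*e;return (A+B)/2,np.linalg.norm(A-B)
def proj(n,P):
    f,cx,cy,p,a=C[n];q=R.from_rotvec(a).inv().apply(np.array(P)-p)
    return cx+f*q[0]/-q[2],cy-f*q[1]/-q[2]
def move(target,yaw=None):
    "travel/spin to reach target TCP; yaw=wanted angle of tool y line in world"
    s=telemetry.read_state();r=R.from_rotvec(s['ee_rot']);M=r.as_matrix()
    print('now',np.round(s['ee_pos'],4),'yaw y',np.arctan2(M[1,1],M[0,1]),'zaxis',M[:,2].round(3),'q6',s['q'][5].round(2))
    print('travel',(r.inv().apply(np.array(target)-s['ee_pos'])/.15).round(3))
    if yaw is not None:
        d=(yaw-np.arctan2(M[1,1],M[0,1])+np.pi/2)%np.pi-np.pi/2
        print('spin',-d/np.pi)
E
python3 - <<'E'
from h import *
np.set_printoptions(precision=4,suppress=True)
t=atz('top',250.8,190.9,.011);h=atz('top',238.8,257.3,.012);j=atz('top',210+127/3.75,185+156/3.75,.012)
t2=atz('side',288,270.5,.011)
print(t,t2,h,j,'len',np.linalg.norm(t-h),np.linalg.norm(t2-h))
c=[atz('top',*p,.071) for p in((430.3,123),(481.8,143.8),(465,187.5),(413,165.7))]
for i in range(4): d=c[(i+1)%4]-c[i];print(c[i],np.linalg.norm(d),np.arctan2(d[1],d[0]))
print('slot side',[atz('side',322.5,152,z) for z in(.04,)], 'front mid',(c[2]+c[3])/2)
u=(t-h)/np.linalg.norm(t-h);print('dir',np.arctan2(u[1],u[0]))
g=t-u*.139; print('grasp',g)
move([g[0],g[1],.15],np.arctan2(u[1],u[0])+np.pi/2)
E
```

```text
[0.5694 0.2454 0.011 ] [0.5652 0.2469 0.011 ] [0.384  0.2724 0.012 ] [0.4688 0.2613 0.012 ] len 0.18736187431835435 0.18298523990798846
[ 0.7553 -0.2487  0.071 ] 0.15090079769385203 -1.9513543000868296
[ 0.6992 -0.3888  0.071 ] 0.13085685101293226 2.7529536915754633
[ 0.5781 -0.3392  0.071 ] 0.15113724700593567 1.1797350075481956
[ 0.6358 -0.1995  0.071 ] 0.1292715531175985 -0.3905027370446095
slot side [array([ 0.6032, -0.272 ,  0.04  ])] front mid [ 0.607  -0.2694  0.071 ]
dir -0.1443955592306428
grasp [0.4319 0.2654 0.0117]
now [ 0.2597 -0.5406  0.2554] yaw y 2.018639568579891 zaxis [-0.001  0.001 -1.   ] q6 -0.33
travel [-3.361  4.346  0.709]
spin 0.18851546534491215
```

>>> play_rows([
  {"travel": [-1, 0.9, 0], "spin": 0},
  {"travel": [-1, 0.9, 0], "spin": 0},
  {"travel": [-1, 0.9, 0], "spin": 0},
  {"travel": [-1, 0.9, 0], "spin": 0},
], jaw=0)

```text
time_s: 0.6
ee_pos: [0.3376, -0.3516, 0.2564]
ee_rot: [-0.703, 3.061, -0.0]
force: [-0.6, -1.0, 0.2]
gripper_width: 0.996
grasp_force: 0.0
```

>>> play_rows([
  {"travel": [-1, 0.9, 0], "spin": 0},
  {"travel": [-1, 0.9, 0], "spin": 0},
  {"travel": [-1, 0.9, 0], "spin": 0},
  {"travel": [-1, 0.9, 0], "spin": 0},
])

```text
time_s: 1.1
ee_pos: [0.4141, -0.1651, 0.2559]
ee_rot: [0.703, -3.061, -0.001]
force: [-0.6, -0.2, -0.2]
gripper_width: 1.001
grasp_force: 0.0
```

>>> play_rows([
  {"travel": [-0.9, 0.9, 0], "spin": 0},
  {"travel": [-0.9, 0.9, 0], "spin": 0},
  {"travel": [-0.9, 0.9, 0], "spin": 0},
  {"travel": [-0.9, 0.9, 0], "spin": 0},
])

```text
time_s: 1.6
ee_pos: [0.4771, 0.0149, 0.255]
ee_rot: [0.702, -3.06, -0.0]
force: [-0.2, -0.4, -0.9]
gripper_width: 1.0
grasp_force: 0.0
```

>>> play_rows([
  {"travel": [-0.46, 0.9, 0.3], "spin": 0},
  {"travel": [-0.46, 0.9, 0.3], "spin": 0},
  {"travel": [-0.46, 0.9, 0.3], "spin": 0},
  {"travel": [-0.46, 0.9, 0.3], "spin": 0},
])

```text
time_s: 2.1
ee_pos: [0.4801, 0.1644, 0.2097]
ee_rot: [0.698, -3.06, 0.002]
force: [-0.5, -1.1, 0.2]
gripper_width: 1.002
grasp_force: 0.0
```

>>> play_rows([
  {"travel": [0, 0.75, 0.4], "spin": 0.1885},
  {"travel": [0, 0.75, 0.4], "spin": 0.1885},
  {"travel": [0, 0.75, 0.4], "spin": 0.1885},
  {"travel": [0, 0.75, 0.4], "spin": 0.1885},
  {"travel": [0, 0.75, 0.4], "spin": 0.1885},
  {"travel": [0, 0.75, 0.4], "spin": 0.1885},
])

```text
time_s: 2.85
ee_pos: [0.4322, 0.2646, 0.1517]
ee_rot: [0.227, 3.133, 0.001]
force: [0.4, 0.2, -1.2]
gripper_width: 0.998
grasp_force: 0.0
```

```bash
python3 - <<'E'
from h import *
s=telemetry.read_state();print(s['time_s'])
move([.4319,.2654,.03],1.4264)
E
```

```text
2.85
now [0.4322 0.2646 0.1517] yaw y 1.425999922346656 zaxis [ 0.  0. -1.] q6 -2.66
travel [0.003 0.004 0.812]
spin -0.00012734867230058543
```

>>> play_rows([
  {"travel": [0, 0, 0.3], "spin": 0},
  {"travel": [0, 0, 0.6], "spin": 0},
  {"travel": [0, 0, 0.75], "spin": 0},
  {"travel": [0, 0, 0.815], "spin": 0},
  {"travel": [0, 0, 0.815], "spin": 0},
])

```text
time_s: 3.48
ee_pos: [0.4319, 0.2653, 0.0293]
ee_rot: [0.227, 3.133, -0.0]
force: [0.1, -0.2, 0.5]
gripper_width: 0.997
grasp_force: 0.0
```

>>> play_rows([
  {"travel": [0, 0, 0], "spin": 0},
  {"travel": [0, 0, 0], "spin": 0},
  {"travel": [0, 0, 0], "spin": 0},
  {"travel": [0, 0, 0], "spin": 0},
  {"travel": [0, 0, 0], "spin": 0},
  {"travel": [0, 0, 0], "spin": 0},
  {"travel": [0, 0, 0], "spin": 0},
  {"travel": [0, 0, 0], "spin": 0},
  {"travel": [0, 0, 0], "spin": 0},
  {"travel": [0, 0, 0], "spin": 0},
], jaw=1, squeeze=60)

```text
time_s: 4.72
ee_pos: [0.4319, 0.266, 0.0298]
ee_rot: [0.226, 3.133, 0.001]
force: [-1.1, 0.2, 5.6]
gripper_width: 0.254
grasp_force: 59.0
```

>>> play_rows([
  {"travel": [0, 0, -0.05], "spin": 0},
  {"travel": [0, 0, -0.2], "spin": 0},
  {"travel": [0, 0, -0.45], "spin": 0},
  {"travel": [0, 0, -0.6], "spin": 0},
  {"travel": [0, 0, -0.6], "spin": 0},
  {"travel": [0, 0, -0.6], "spin": 0},
])

```text
time_s: 5.48
ee_pos: [0.431, 0.2652, 0.1176]
ee_rot: [-0.227, -3.132, 0.002]
force: [-0.0, 0.1, -0.4]
gripper_width: 0.253
grasp_force: 58.9
```

```bash
python3 - <<'E'
from h import *
import cv2
a=[]
for n,(x,y) in(('top',(200,170)),('side',(260,200))):
    f=cams.grab_frame(n)['color'][:,:,::-1];cv2.imwrite(f'pics/{n}1.png',f)
    a.append(cv2.resize(f[y:y+100,x:x+100],None,fx=4,fy=4,interpolation=cv2.INTER_CUBIC))
cv2.imwrite('pics/c2.png',np.hstack(a))
E
```

```text
(no output)
```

View pics/c2.png

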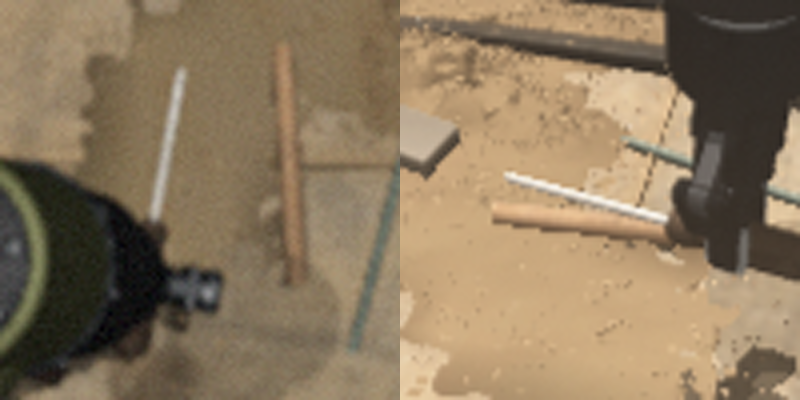

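The screwdriver is held level. Its tip is at top (245.5,187) and side (287,243.8). The shank root is near top (239,224.5) and side (326.2,255).

```bash
python3 - <<'E'
from h import *
np.set_printoptions(precision=4,suppress=True)
s=telemetry.read_state();p=s['ee_pos'];r=R.from_rotvec(s['ee_rot'])
t,e=tri((245.5,187),(287,243.75));b,e2=tri((239,224.5),(326.25,255))
print(p,t,e,b,e2);u=t-b;print(np.linalg.norm(u),np.arctan2(u[1],u[0]),u[2]/np.linalg.norm(u))
print('tip in tool',r.inv().apply(t-p))
E
```

```text
[0.431  0.265  0.1174] [0.5655 0.2441 0.0965] 0.0046371984507366905 [0.4697 0.2579 0.0966] 0.0009983844847627214
0.09677065366876167 -0.14354980908168632 -0.0006842921049106564
tip in tool [-0.1362 -0.0013  0.0207]
```

```bash
python3 - <<'E'
from h import *
move([.447,-.2046,.1174],1.181)
E
```

```text
now [0.431  0.265  0.1174] yaw y 1.4263176056688294 zaxis [-0.002 -0.002 -1.   ] q6 -2.66
travel [-0.556 -3.083  0.005]
spin 0.0780870191393251
```

>>> play_rows([
  {"travel": [-0.05, -0.25, 0], "spin": 0},
  {"travel": [-0.1, -0.6, 0], "spin": 0},
  {"travel": [-0.18, -1, 0], "spin": 0},
])

```text
time_s: 5.95
ee_pos: [0.436, 0.1119, 0.118]
ee_rot: [-0.224, -3.132, 0.002]
force: [1.7, -0.2, -0.8]
gripper_width: 0.256
grasp_force: 59.0
```

>>> play_rows([
  {"travel": [-0.07, -0.38, 0], "spin": 0},
  {"travel": [-0.14, -0.75, 0], "spin": 0},
  {"travel": [-0.18, -1, 0], "spin": 0},
])

```text
time_s: 6.32
ee_pos: [0.4411, -0.0413, 0.1182]
ee_rot: [-0.229, -3.132, 0.001]
force: [0.6, -0.3, -0.2]
gripper_width: 0.253
grasp_force: 59.0
```

>>> play_rows([
  {"travel": [-0.07, -0.35, 0], "spin": 0.02},
  {"travel": [-0.12, -0.65, 0], "spin": 0.05},
  {"travel": [-0.17, -0.9, 0], "spin": 0.07},
  {"travel": [-0.2, -1, 0], "spin": 0.078},
  {"travel": [-0.2, -1, 0], "spin": 0.078},
  {"travel": [-0.2, -1, 0], "spin": 0.078},
])

```text
time_s: 7.08
ee_pos: [0.4499, -0.191, 0.1187]
ee_rot: [-0.606, -3.082, -0.0]
force: [1.0, 0.0, 0.3]
gripper_width: 0.257
grasp_force: 59.0
```

```bash
python3 - <<'E'
from h import *
move([.447,-.2046,.060],1.181)
E
```

```text
now [ 0.4499 -0.191   0.1187] yaw y 1.1825890218357014 zaxis [-0.001  0.    -1.   ] q6 -1.97
travel [-0.016 -0.091  0.391]
spin 0.0005058013596656421
```

>>> play_rows([
  {"travel": [-0.016, -0.09, 0.15], "spin": 0},
  {"travel": [-0.016, -0.09, 0.3], "spin": 0},
  {"travel": [-0.016, -0.09, 0.39], "spin": 0},
  {"travel": [-0.016, -0.09, 0.39], "spin": 0},
  {"travel": [-0.016, -0.09, 0.39], "spin": 0},
])

```text
time_s: 7.7
ee_pos: [0.4477, -0.205, 0.0616]
ee_rot: [0.606, 3.081, -0.0]
force: [-0.2, -0.1, -0.1]
gripper_width: 0.253
grasp_force: 59.0
```

```bash
python3 - <<'E'
from h import *
import cv2
a=[]
for n,(x,y) in(('top',(390,120)),('side',(260,110))):
    f=cams.grab_frame(n)['color'][:,:,::-1];cv2.imwrite(f'pics/{n}2.png',f)
    a.append(cv2.resize(f[y:y+100,x:x+100],None,fx=4,fy=4,interpolation=cv2.INTER_CUBIC))
cv2.imwrite('pics/c3.png',np.hstack(a))
print(telemetry.read_state()['ee_pos'],proj('side',[.606,-.27,.04]),proj('side',[.574,-.257,.04]),proj('top',[.574,-.257,.04]))
E
```

```text
[ 0.44771148 -0.2051412   0.06163248] (np.float64(321.57854478410997), np.float64(152.19867014233006)) (np.float64(329.84459395434754), np.float64(155.0767573199043)) (np.float64(431.33726711374203), np.float64(190.2279680361389))
```

View pics/c3.png

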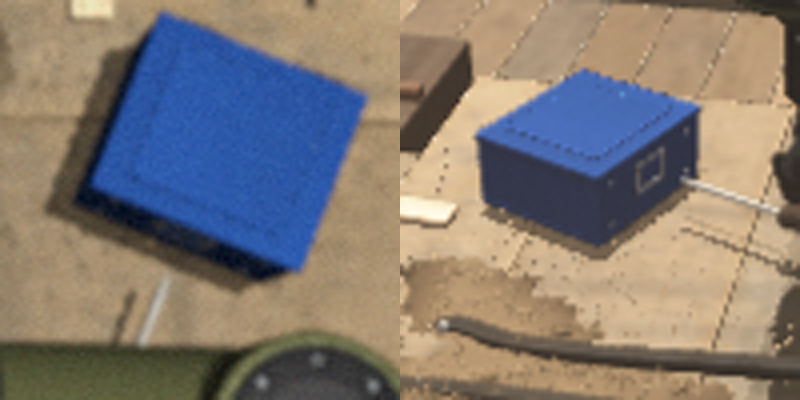

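The tip is at side (331,155) and top (432,190), within about 1 px of prediction. It is lined up with the slot bezel at side (322.5,152.5), so I'll push in.

>>> play_rows([
  {"travel": [-0.06, 0, 0], "spin": 0},
  {"travel": [-0.12, 0, 0], "spin": 0},
  {"travel": [-0.18, 0, 0], "spin": 0},
  {"travel": [-0.24, 0, 0], "spin": 0},
  {"travel": [-0.3, 0, 0], "spin": 0},
  {"travel": [-0.34, 0, 0], "spin": 0},
  {"travel": [-0.38, 0, 0], "spin": 0},
  {"travel": [-0.4, 0, 0], "spin": 0},
  {"travel": [-0.4, 0, 0], "spin": 0},
])

```text
time_s: 8.93
ee_pos: [0.5023, -0.2279, 0.0603]
ee_rot: [-0.608, -3.081, -0.0]
force: [-1.2, 0.7, -1.9]
gripper_width: 0.256
grasp_force: 59.0
```

>>> play_rows([
  {"travel": [-0.02, 0, 0], "spin": 0},
  {"travel": [-0.04, 0, 0], "spin": 0},
  {"travel": [-0.06, 0, 0], "spin": 0},
  {"travel": [-0.07, 0, 0], "spin": 0},
  {"travel": [-0.07, 0, 0], "spin": 0},
])

```text
time_s: 9.55
ee_pos: [0.5123, -0.232, 0.0604]
ee_rot: [-0.608, -3.082, -0.0]
force: [-3.1, 1.2, -1.2]
gripper_width: 0.252
grasp_force: 59.0
```

```bash
python3 - <<'E'
from h import *
import cv2
f=cams.grab_frame('side')['color'][:,:,::-1]
cv2.imwrite('pics/c4.png',cv2.resize(f[90:190,240:390],None,fx=4,fy=4,interpolation=cv2.INTER_CUBIC))
E
```

```text
(no output)
```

View pics/c4.png

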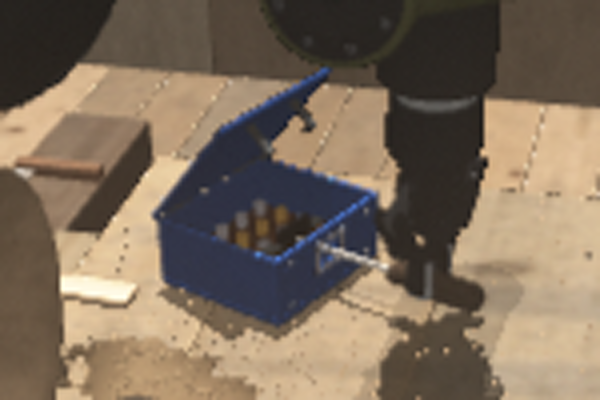

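The lid is standing open, its free edge near crop (325,70), with the blade still in the slot. Next I withdraw and lay the tool down.

>>> play_rows([
  {"travel": [0.07, 0, 0], "spin": 0},
  {"travel": [0.16, 0, 0], "spin": 0},
  {"travel": [0.27, 0, 0], "spin": 0},
  {"travel": [0.38, 0, 0], "spin": 0},
  {"travel": [0.5, 0, 0], "spin": 0},
  {"travel": [0.62, 0, 0], "spin": 0},
  {"travel": [0.65, 0, 0], "spin": 0},
  {"travel": [0.65, 0, 0], "spin": 0},
])

```text
time_s: 10.6
ee_pos: [0.4223, -0.1949, 0.0611]
ee_rot: [0.607, 3.081, 0.0]
force: [0.8, -0.6, -1.1]
gripper_width: 0.254
grasp_force: 59.0
```

>>> play_rows([
  {"travel": [0, 0, 0.05], "spin": 0},
  {"travel": [0, 0, 0.1], "spin": 0},
  {"travel": [0, 0, 0.14], "spin": 0},
  {"travel": [0, 0, 0.17], "spin": 0},
  {"travel": [0, 0, 0.19], "spin": 0},
  {"travel": [0, 0, 0.19], "spin": 0},
  {"travel": [0, 0, 0.19], "spin": 0},
])

```text
time_s: 11.48
ee_pos: [0.4222, -0.195, 0.0323]
ee_rot: [0.608, 3.082, 0.0]
force: [0.6, 0.1, -0.8]
gripper_width: 0.256
grasp_force: 59.0
```

>>> play_rows([
  {"travel": [0, 0, 0.005], "spin": 0},
  {"travel": [0, 0, 0.01], "spin": 0},
  {"travel": [0, 0, 0.013], "spin": 0},
  {"travel": [0, 0, 0.013], "spin": 0},
])

```text
time_s: 11.98
ee_pos: [0.422, -0.195, 0.03]
ee_rot: [-0.608, -3.082, -0.0]
force: [-0.9, -0.1, -0.2]
gripper_width: 0.255
grasp_force: 59.0
```

>>> play_rows([
  {"travel": [0, 0, 0], "spin": 0},
  {"travel": [0, 0, 0], "spin": 0},
  {"travel": [0, 0, 0], "spin": 0},
  {"travel": [0, 0, 0], "spin": 0},
  {"travel": [0, 0, 0], "spin": 0},
  {"travel": [0, 0, 0], "spin": 0},
  {"travel": [0, 0, 0], "spin": 0},
  {"travel": [0, 0, 0], "spin": 0},
], jaw=0)

```text
time_s: 12.98
ee_pos: [0.4221, -0.195, 0.0301]
ee_rot: [-0.608, -3.082, -0.0]
force: [-0.6, 0.6, -0.8]
gripper_width: 1.001
grasp_force: 0.0
```

>>> play_rows([
  {"travel": [0, 0, -0.1], "spin": 0},
  {"travel": [0, 0, -0.3], "spin": 0},
  {"travel": [0, 0, -0.6], "spin": 0},
  {"travel": [0, 0, -0.9], "spin": 0},
  {"travel": [0, 0, -0.9], "spin": 0},
  {"travel": [0, 0, -0.9], "spin": 0},
  {"travel": [0, 0, -0.9], "spin": 0},
  {"travel": [0, 0, -0.9], "spin": 0},
])

```text
time_s: 13.98
ee_pos: [0.4217, -0.1949, 0.1642]
ee_rot: [-0.608, -3.081, 0.0]
force: [-0.3, -0.9, 0.1]
gripper_width: 1.003
grasp_force: 0.0
```

```bash
python3 - <<'E'
from h import *
import cv2
f=cams.grab_frame('side')['color'][:,:,::-1]
cv2.imwrite('pics/c5.png',cv2.resize(f[80:230,240:440],None,fx=4,fy=4,interpolation=cv2.INTER_CUBIC))
E
```

```text
(no output)
```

View pics/c5.png

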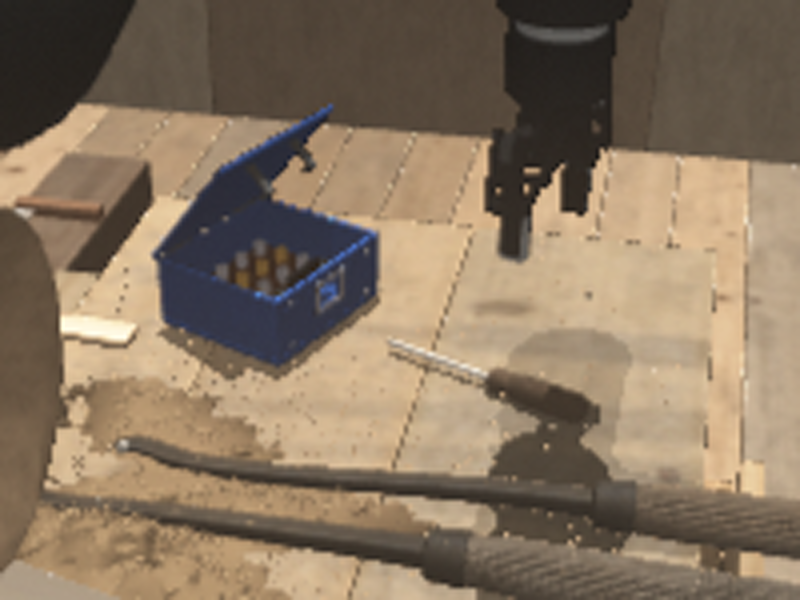

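The screwdriver lies flat on the bench, from crop (390,343) to (597,412). The lid is open and the gripper is clear.

```bash
python3 -c "
from workcell import ticket
print(ticket.sign_off())"
```

```text
the job is handed in; nothing more can be done
None
```

The job is handed in: the blade pressed the catch and the lid sprang open, and the screwdriver now lies flat on the bench, clear of the slot; the sign-off returned no verdict.

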